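# Blow the clay dust off the trimming tools

### The job

Lay every trimming tool from the dusty mat flat across both yellow rails of the blow-off rest and let go, side by side. With all of them lying there, give the red pump plunger two full strokes, each right down to its stop and held there for a moment, letting it spring fully back up after each; then lay all the tools flat on the floor of the white tray, none on top of another. Leave the jar lid and the bottles where they stand.

Things in the scene. Friction and masses are not known exactly. Their poses are not given: they have to be found in the camera images.
- tool_a: Trimming tool, about 70 g: bare pale wood handle 130 mm long, 20 x 20 mm square, and one triangular steel wire loop 30 mm wide, 4 mm thick; 170 mm in all. Origin at the handle's middle, in its section's centre, near the centre of mass; x towards the loop (handle -65 to +65 mm, loop to +105), y across, in the loop's plane, z up at the start. 3 or 4 tools start on the mat; the others are absent.
- tool_b: Trimming tool, about 70 g: blue painted handle 130 mm long, 20 x 20 mm square, and one square steel wire loop 30 mm wide, 4 mm thick; 170 mm in all. Origin at the handle's middle, in its section's centre, near the centre of mass; x towards the loop (handle -65 to +65 mm, loop to +105), y across, in the loop's plane, z up at the start. 3 or 4 tools start on the mat; the others are absent.
- tool_c: Trimming tool, about 70 g: red painted handle 130 mm long, 20 x 20 mm square, and one arrow-shaped steel wire loop 30 mm wide, 4 mm thick; 170 mm in all. Origin at the handle's middle, in its section's centre, near the centre of mass; x towards the loop (handle -65 to +65 mm, loop to +105), y across, in the loop's plane, z up at the start. 3 or 4 tools start on the mat; the others are absent.
- tool_d: Trimming tool, about 70 g: green painted handle 130 mm long, 20 x 20 mm square, and one rounded steel wire loop 30 mm wide, 4 mm thick; 170 mm in all. Origin at the handle's middle, in its section's centre, near the centre of mass; x towards the loop (handle -65 to +65 mm, loop to +105), y across, in the loop's plane, z up at the start. 3 or 4 tools start on the mat; the others are absent.
- mat: Dusty black rubber mat, fixed, 240 mm (x) by 280 mm (y), 4 mm thick, origin at the centre of its underside. It lies on one side of the bench and the tools start on it side by side, roughly along its x, about 72 mm apart.
- rest: Fixed blow-off rest: dark base plate 130 (x) by 240 mm (y), 6 mm thick, with two yellow rails along y over its full 240 mm, each 8 mm thick, middles at x = -42 and +42 mm, tops 50 mm above the bench. Brass jets 16 mm high between them. Origin: centre of the underside. A tool across both rails lies along x, its handle's middle 60 mm above the bench; four fit, 70 mm apart.
- pump: Fixed hand air pump: a round base of radius 34 mm, a blue barrel and on top a red plunger head. Origin at the centre of its underside.
- plunger_top (a point): Centre of the flat top of the red plunger head, a disc 44 mm across and 14 mm thick; it stands 112 mm above the bench when up and goes straight down 25 mm to its stop.
- plunger (a joint): Stroke of the plunger in m: 0 up, 0.025 down at its stop. A spring pushes it back up: it takes 4 N to start it and 12 N to hold it at the stop.
- tray: Fixed white clean tray, open at the top, 230 mm (x) by 260 mm (y) outside, walls 5 mm thick and 22 mm high, floor 5 mm thick. Origin at the centre of its underside. It lies on the other side of the bench from the mat. Four tools fit on its floor side by side along x, 58 mm apart.
- jar_lid: Terracotta jar lid lying beside the pump, 72 mm across, 36 mm high with its knob, loose; a bystander. Origin at the centre of its underside.
- urn_a: Terracotta bottle with a narrow neck and two lugs, 142 mm high, 86 mm across, standing loose on the far part of the bench; a bystander. Origin at the centre of its underside.
- urn_b: Terracotta bottle with a narrow neck and two lugs, 142 mm high, 86 mm across, standing loose on the far part of the bench; a bystander. Origin at the centre of its underside.
Things that resemble listed ones, but are neither listed nor needed, are in the scene too. Several things have the shape of the tool_d; the one meant has the colours described above. Several things have the shape of the tool_a; the one meant has the colours described above.

How it is judged:
By the outcome, as a careful person would: the job done as asked, in the order asked, and still so for the second after the job is handed in, with the robot touching nothing.
Of tool_a, tool_b, tool_c, tool_d only 3 to 4 are there at a start; the rules pass over those that are not, and their reading is None.
At some moment in a run one of tool_a, tool_b, tool_c, tool_d may be knocked a few centimetres aside while the robot is not near it.
Once in a run the grip may slacken for a moment while it holds something.
It also fails if it takes over 210 s, if anything falls off the work surface, if the arm or the gripper's body presses on something with over 40 N, if the wrist force passes 120 N, or if a joint passes its speed limit or range.

### The arm

A 6-joint arm with a two-finger parallel gripper is mounted at the origin on the work surface. World frame = base frame: x ahead of the robot, y to its left, z up, the work surface at z = 0. Lengths are in m, angles in degrees, forces in N, time in s.
With the tool pointing down it reaches from about 0.25 to 0.775 m from the base axis. Payload 4 kg.
Tool frame: the origin (TCP) lies midway between the tips of the shut fingers; the grasp point (between the pads) lies 19 mm behind it; z points along the fingers, y is the line along which they close (so a half turn about z gives the same grasp; the last joint's range is limited). The gripper opens to 94 mm and grips with 3 to 60 N. Pads are 16 mm wide; open, the fingers measure 119 mm over their backs; the gripper's body (75 mm by 177 mm) begins 78 mm behind the grasp point.
Start: joints at [67.546, 4.996, 78.535, -0, 96.463, -5.907], TCP at [0.157, 0.527, 0.206] pointing down, gripper open.
Joint ranges: [-177.83, 177.83], [-43.37, 116.18], [15.69, 146.23], [-61.86, 241.86], [9.47, 152.12], [-147.06, 147.06]. Speed limits (degrees/s): [159.86, 159.86, 180, 180, 180, 180].

### API

Orientations are given as [roll, pitch, yaw] about the fixed x, y, z axes, in that order (R = Rz(yaw) Ry(pitch) Rx(roll)).
In Python, from rig import env, readout, cams, workorder gives the robot as it stands. Calls block until the motion is done:
- env.move_pose(position, orientation): joint-space move of the TCP to a pose.
- env.servo_line(position, frame=None, speed=0.15, stop_force=None): straight line of the TCP; frame=None keeps the orientation; speed is the mean speed in m/s. With stop_force (N) it stops when the force on the tool has changed by that much, and returns True; else False.
- env.goto_joints(angles): joint-space move.
- env.let_go() and env.grasp(effort=None): open the fingers fully, or close them until they stop; effort is the grip in N (None keeps the last).
- env.dwell(seconds).
- env.solve_ik(position, orientation): joint angles nearest the present ones, or None.
- readout.read_state(): the state.
- cams.grab_frame(name): name is "scene" or "top"; returns a dict with "frame" (480x640x3 uint8, red, green, blue), "intrinsics" (3x3 intrinsics, pixels), "rvec" (rotation vector, rad) and "tvec" (3), from world to camera coordinates, as OpenCV has them. Camera axes: x right, y down, z forward; pixel columns grow to the right and rows downward; lengths in m; the calibration is good to about 2 mm. A picture is of the moment at which its call begins. There is no depth.
A pose or a line that the arm cannot do raises env.Unreachable and nothing moves.
- workorder.finish_job(): hands the job in; it is judged then, once.
The state is a dict: "time_s": time; "qpos": joint angles; "qvel": joint speeds; "tau": joint torques, N m; "position": TCP position; "orientation": TCP orientation; "force": force on the tool from outside, world axes, zero at the start; "wrist_torque": the same for the moment, N m; "opening": opening from 0.0 (shut) to 1.0 (fully open); "finger_force": force on a finger pad.
Only numpy, scipy, OpenCV 4.12 (cv2) and the standard library are available. Lean on these libraries where they do the work, as an engineer would, in place of code of your own. Each camera call takes 0.05 s, during which the arm holds its last target. There are 200 camera calls.

## Working session

There is one attempt and no reset: what is moved stays moved. The work goes in short steps, each a Python script; the robot and the scene stay as the last script left them, time stands still between calls to the robot, and variables do not carry over. Pictures are saved under pics/ and viewed, at most 14 in all, crops included, and the job is handed in when it is done.

```bash
ls; mkdir -p pics; python3 - <<'E'
from rig import env, readout, cams
import cv2
for n in ("scene","top"):
    f=cams.grab_frame(n); cv2.imwrite(f"pics/{n}0.png",f["frame"][:,:,::-1]); print(n,f["intrinsics"],f["rvec"],f["tvec"])
print(readout.read_state())
E
```

```text
pics
scene [[614.10890905   0.         312.39695149]
 [  0.         614.10890905 243.79572193]
 [  0.           0.           1.        ]] [ 0.82592564  2.41557183 -1.27371224] [ 0.37550755 -0.07207133  1.49762391]
top [[611.50974089   0.         311.76216826]
 [  0.         611.50974089 236.53425983]
 [  0.           0.           1.        ]] [ 2.16187413 -2.17331717  0.06480571] [0.01076204 0.48039132 1.38656564]
{'time_s': 0.1, 'qpos': array([ 6.75467163e+01,  5.03540877e+00,  7.86133217e+01,  8.96456258e-04,
        9.64622413e+01, -5.90613688e+00]), 'qvel': array([-0.01482643, -0.09003689, -0.16998454, -0.00163744, -0.07127038,
        0.01018668]), 'tau': array([ 2.72000594e-03, -3.41254735e+01, -3.03301263e+01,  7.19708833e-02,
        3.04988155e-02, -1.13277445e-04]), 'position': array([0.15644962, 0.52678452, 0.20444059]), 'orientation': array([-1.79889709e+02, -1.23051108e-02,  1.63452941e+02]), 'force': array([-0.26232056,  0.11762288, -0.40226416]), 'wrist_torque': array([-0.01518525, -0.01249174, -0.00451118]), 'finger_force': 0.0, 'opening': 1.0017053947524759}
```

View pics/scene0.png

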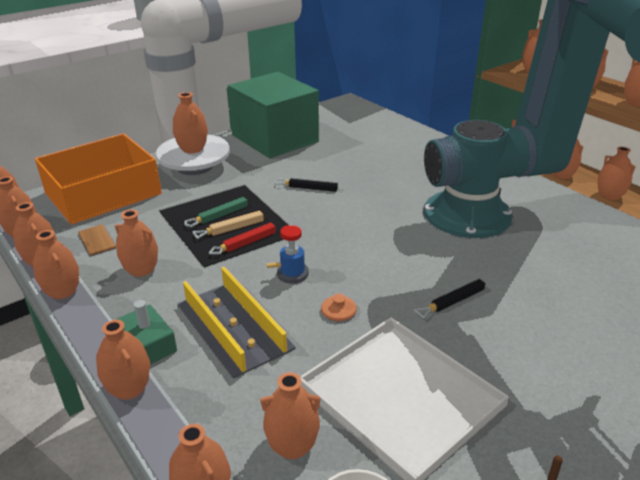

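View pics/top0.png

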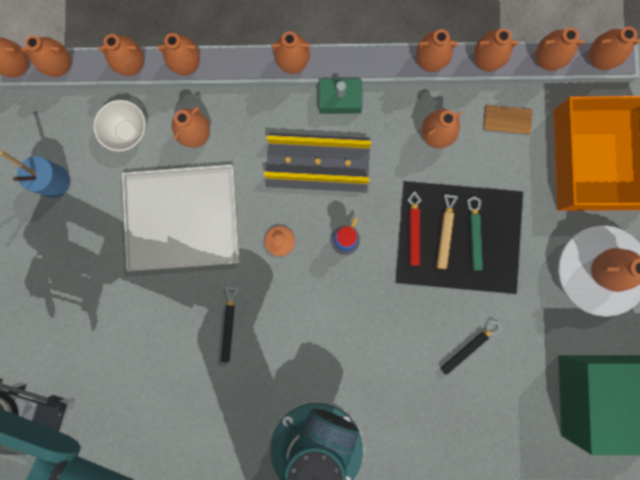

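The scene view shows the red, wood and green tools on the black mat, with no blue one. Red is near (248,238), wood (236,224) and green (222,212). The plunger is at (291,232), the rails at (215,322) and (254,308), and the tray around (405,395). In the top view, the tools are at (415,235), (446,238) and (477,240), the plunger is at (347,237), the rails are on rows 141 and 177, and the tray is at (180,218). The black-handled tools are decoys.

```bash
cat > vis.py <<'E'
import numpy as np, cv2
from rig import cams
def grab(n):
    f=cams.grab_frame(n); R=cv2.Rodrigues(np.array(f["rvec"],float))[0]
    return dict(im=f["frame"],K=np.array(f["intrinsics"]),R=R,t=np.array(f["tvec"],float).ravel())
def ray(c,p):
    d=c["R"].T@np.linalg.solve(c["K"],[p[0],p[1],1.]); return -c["R"].T@c["t"],d
def on_z(c,p,z):
    o,d=ray(c,p); return o+d*(z-o[2])/d[2]
def tri(c1,p1,c2,p2):
    P=[c["K"]@np.c_[c["R"],c["t"]] for c in (c1,c2)]
    X=cv2.triangulatePoints(P[0],P[1],np.array(p1,float).reshape(2,1),np.array(p2,float).reshape(2,1)).ravel()
    return X[:3]/X[3]
def proj(c,X):
    q=c["K"]@(c["R"]@np.asarray(X,float)+c["t"]); return q[:2]/q[2]
HSV=dict(c=((170,120,50),(5,255,255)),a=((10,55,110),(25,190,255)),d=((60,70,30),(90,255,255)),y=((23,150,90),(33,255,255)))
def mask(im,k):
    h=cv2.cvtColor(im,cv2.COLOR_RGB2HSV); lo,hi=HSV[k]
    if lo[0]>hi[0]: m=cv2.inRange(h,lo,(180,255,255))|cv2.inRange(h,(0,)+lo[1:],hi)
    else: m=cv2.inRange(h,lo,hi)
    return m
def blobs(im,k,roi=None,amin=60):
    m=mask(im,k)
    if roi: z=np.zeros_like(m); x0,y0,x1,y1=roi; z[y0:y1,x0:x1]=m[y0:y1,x0:x1]; m=z
    cs=cv2.findContours(m,cv2.RETR_EXTERNAL,cv2.CHAIN_APPROX_NONE)[0]
    return sorted([(cv2.contourArea(q),cv2.minAreaRect(q)) for q in cs if cv2.contourArea(q)>amin],key=lambda b:-b[0])
def axis(r):
    b=cv2.boxPoints(r); e=[b[1]-b[0],b[2]-b[1]]; i=0 if np.hypot(*e[0])>np.hypot(*e[1]) else 1
    return np.array(r[0])-e[i]/2,np.array(r[0])+e[i]/2   # ends of long axis
E
python3 - <<'E'
from vis import *
np.set_printoptions(precision=4,suppress=True)
s,t=grab("scene"),grab("top")
for k in "acd":
    T=blobs(t["im"],k,(395,180,525,295)); S=blobs(s["im"],k,(160,185,285,262))
    print(k,len(T),len(S),T[0],S[0][1])
    print(' tri',tri(t,T[0][1][0],s,S[0][1][0]),[on_z(t,e,.022)[:2] for e in axis(T[0][1])])
for a,b in zip(blobs(t["im"],"y")[:3],blobs(s["im"],"y")[:4]): print(a,b)
P=tri(t,blobs(t["im"],"c",(325,215,370,260))[0][1][0],s,blobs(s["im"],"c",(275,220,310,245))[0][1][0]);print("plunger",P, blobs(t["im"],"c",(325,215,370,260))[0])
w=cv2.inRange(cv2.cvtColor(t["im"],cv2.COLOR_RGB2HSV),(0,0,150),(180,40,255)); z=w*0; z[150:290,110:250]=w[150:290,110:250]
c=max(cv2.findContours(z,0,2)[0],key=cv2.contourArea); r=cv2.minAreaRect(c); print("tray",r,[on_z(t,p,.022)[:2] for p in cv2.boxPoints(r)],on_z(t,r[0],.022))
V=np.vstack([cv2.resize(t["im"][120:300,110:530],None,fx=1.9,fy=1.9),cv2.resize(s["im"][180:330,150:510],(798,250))[:250]])
cv2.imwrite("pics/crop.png",V[:,:,::-1])
E
```

```text
a 1 1 (526.0, ((445.5567932128906, 238.0742645263672), (9.978361129760742, 61.059635162353516), 7.594643592834473)) ((234.4109649658203, 222.4040985107422), (11.11890697479248, 58.23966979980469), 73.68614196777344)
 tri [ 0.4755 -0.2989  0.016 ] [array([ 0.4058, -0.2869]), array([ 0.5444, -0.3084])]
c 1 1 (594.5, ((414.5, 236.5), (11.0, 57.0), 0.0)) ((249.49998474121094, 236.5), (12.812978744506836, 55.151512145996094), 68.19859313964844)
 tri [ 0.4793 -0.2279  0.015 ] [array([ 0.4137, -0.2258]), array([ 0.5446, -0.2282])]
d 1 1 (551.5, ((476.0411071777344, 242.10958862304688), (56.10968017578125, 11.177521705627441), 87.87889862060547)) ((223.13539123535156, 209.41958618164062), (11.65005874633789, 50.17292022705078), 68.74949645996094)
 tri [ 0.4657 -0.3683  0.015 ] [array([ 0.5295, -0.3659]), array([ 0.4013, -0.3672])]
(712.0, ((318.4303894042969, 141.36932373046875), (103.27337646484375, 8.209733009338379), 2.910837411880493)) (1101.0, ((253.64535522460938, 308.8658447265625), (102.98553466796875, 13.565601348876953), 47.29060745239258))
(599.5, ((315.994140625, 177.10775756835938), (104.28019714355469, 7.124733924865723), 3.094058036804199)) (1038.5, ((214.292724609375, 325.3658752441406), (105.5734634399414, 12.806248664855957), 51.34019470214844))
plunger [ 0.4752 -0.0689  0.1069] (280.5, ((346.5, 235.5), (19.0, 19.0), 90.0))
tray ((179.72262573242188, 214.30270385742188), (93.37617492675781, 112.66658782958984), 86.49646759033203) [array([0.6363, 0.454 ]), array([0.6502, 0.1906]), array([0.4331, 0.176 ]), array([0.4186, 0.436 ])] [0.5339 0.3139 0.022 ]
```

View pics/crop.png

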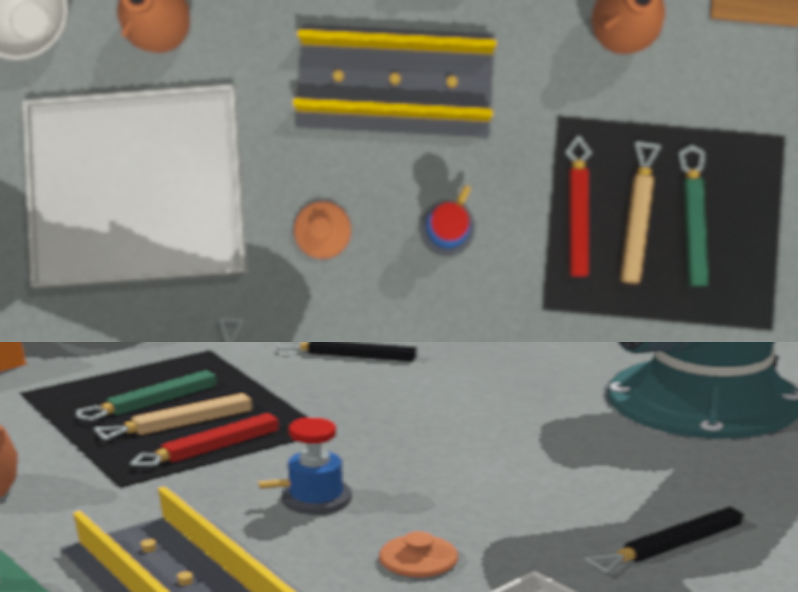

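The crop confirms three tools, each with its loop towards +x. Tray corners in the crop are about (24,98), (234,85), (243,272) and (31,288). Next I'll triangulate the fixtures and set up the pick and place helpers.

```bash
python3 - <<'E'
from vis import *
from rig import env
np.set_printoptions(precision=4,suppress=True)
s,t=grab("scene"),grab("top")
T=blobs(t["im"],"y")[:2]; S=blobs(s["im"],"y")[:2]  # T0 far,T1 near ; S0 near(254), S1 far
for a,b in ((T[0],S[1]),(T[1],S[0])):
    print("rail tri",tri(t,a[1][0],s,b[1][0]),[on_z(t,e,.046)[:2] for e in axis(a[1])])
c=np.array([[24,98],[234,85],[243,272],[31,288]])/1.9+[110,120]
W=np.array([on_z(t,p,.022) for p in c]); print(W,W.mean(0),np.linalg.norm(W-np.roll(W,1,0),axis=1))
d=W[1]-W[0];d2=W[2]-W[3];print("tray yaw",[np.degrees(np.arctan2(v[0],-v[1]))*-1*-1 for v in(d,d2)])
# tray rim height: white corner near (TR top view) vs scene: nearest corners picked by eye in scene0
for p,q in ((c[2],(391,320)),(c[1],(303,385)),(c[3],(508,400))): print("rim",tri(t,p,s,q))
r=blobs(t["im"],"c",(325,215,370,260))[0]; print("pl",on_z(t,r[1][0],.112))
for P,y in (((.48,-.228,.008),-1),((.475,-.299,.008),-9),((.66,-.10,.2),-3),((.66,.07,.2),-3),((.51,.37,.009),183),((.51,.25,.009),183),((.66,.07,.05),177),((.66,-.10,.05),177)):
    print(P,y,env.solve_ik(P,[180,0,y]))
E
```

```text
rail tri [ 0.6993 -0.0068  0.0254] [array([0.7039, 0.1096]), array([ 0.6893, -0.1262])]
rail tri [ 0.6162 -0.001   0.0244] [array([0.6217, 0.1162]), array([ 0.6063, -0.1208])]
[[0.6353 0.4493 0.022 ]
 [0.6491 0.1904 0.022 ]
 [0.42   0.1781 0.022 ]
 [0.402  0.4357 0.022 ]] [0.5266 0.3134 0.022 ] [0.2337 0.2592 0.2294 0.2583]
tray yaw [np.float64(3.0599990369482075), np.float64(4.005533686313096)]
rim [0.4208 0.1788 0.0142]
rim [0.6487 0.1961 0.0052]
rim [0.4031 0.4378 0.0124]
pl [ 0.4745 -0.0685  0.112 ]
(0.48, -0.228, 0.008) -1 [-31.522    9.8277  96.4021  -0.      73.7702  59.478 ]
(0.475, -0.299, 0.008) -9 [-37.977   13.3666  92.1585  -0.      74.475   61.023 ]
(0.66, -0.1, 0.2) -3 [-13.4796  20.3045  60.8969  -0.      98.7986  79.5204]
(0.66, 0.07, 0.2) -3 [ 1.1621 19.791  61.5657 -0.     98.6434 94.1621]
(0.51, 0.37, 0.009) 183 [ 30.8067  21.3504  81.7238   0.      76.9258 -62.1933]
(0.51, 0.25, 0.009) 183 [ 20.3948  14.0959  91.1325   0.      74.7716 -72.6052]
(0.66, 0.07, 0.05) 177 [  1.1621  23.4279  73.9385   0.      82.6336 -85.8379]
(0.66, -0.1, 0.05) 177 [ -13.4796   23.8945   73.2978    0.       82.8077 -100.4796]
```

The measurements agree with the stated sizes: the rail spacing is 83 mm, the tray 259 x 231 mm and the tools sit on the mat. I'll pick the red tool first.

```bash
cat > act.py <<'E'
from vis import *
from rig import env, readout
REST=np.array([.657,-.005]); RY=-3.6; TRAY=np.array([.527,.3135]); TY=3.2
ROI=dict(mat=(385,150,560,310))
def st(m=""):
    s=readout.read_state(); print(m,"t%.1f"%s["time_s"],"open %.3f"%s["opening"],np.round(s["position"],4),"F",np.round(s["force"],1),"ff %.1f"%s["finger_force"],flush=True); return s
def rot(a,v):
    a=np.radians(a); return np.array([[np.cos(a),-np.sin(a)],[np.sin(a),np.cos(a)]])@v
def locate(k,z,roi,t=None):
    t=t or grab("top"); B=blobs(t["im"],k,roi); r=B[0][1]; L=max(r[1])
    e=[on_z(t,p,z)[:2] for p in axis(r)]; d=e[1]-e[0]; d=d if d[0]>0 else -d
    p=on_z(t,r[0],z)[:2]; y=np.degrees(np.arctan2(d[1],d[0]))
    print(k,"n",len(B),"at",np.round(p,4),"yaw %.1f"%y,"len %.3f wpx %.1f"%(np.linalg.norm(d),min(r[1])),flush=True); return p,y
def pick(p,yaw,z,off=0,flip=0,up=.13,e=25):
    q=p+rot(yaw,[0,off]); o=[180,0,yaw+flip]
    env.let_go() if readout.read_state()["opening"]<.9 else None
    env.move_pose([*q,up],o); env.servo_line([*q,z],speed=.12); 
    env.grasp(e); st("grasped"); 
    env.servo_line([*q,up],speed=.12); s=st("lifted"); return abs(s["opening"]-.213)<.06
def place(q,yaw,z,flip=0,up=.13):
    env.move_pose([*q,up],[180,0,yaw+flip]); st("above")
    env.servo_line([*q,z+.012],speed=.12)
    print("stop",env.servo_line([*q,z-.006],speed=.03,stop_force=4)); st("down")
    env.let_go(); env.servo_line([*q,up],speed=.15); st("clear")
E
python3 - <<'E'
from act import *
p,y=locate("c",.022,ROI["mat"])
if pick(p,y,.008,off=.009): place(REST+rot(RY,[0,.085]),RY,.054)
s,t=grab("scene"),grab("top")
V=np.hstack([cv2.resize(s["im"][150:390,130:380],(400,384)),cv2.resize(t["im"][110:350,250:500],(400,384))]);cv2.imwrite("pics/p1.png",V[:,:,::-1])
E
```

```text
c n 1 at [ 0.4789 -0.227 ] yaw -1.0 len 0.131 wpx 11.0
grasped t5.5 open 0.212 [ 0.4791 -0.218   0.008 ] F [-0.1  0.1 -1.1] ff 25.0
lifted t6.7 open 0.213 [ 0.4785 -0.2176  0.1289] F [ 0.7  0.1 -0.8] ff 25.0
above t8.0 open 0.210 [0.6621 0.0785 0.1299] F [-0.6  0.5 -1.5] ff 25.0
stop True
down t9.1 open 0.212 [0.6628 0.0799 0.0538] F [-0.4 -0.1  4.2] ff 25.0
clear t11.0 open 0.998 [0.6619 0.0798 0.1292] F [-0.1  0.5 -0.2] ff 0.0
```

View pics/p1.png

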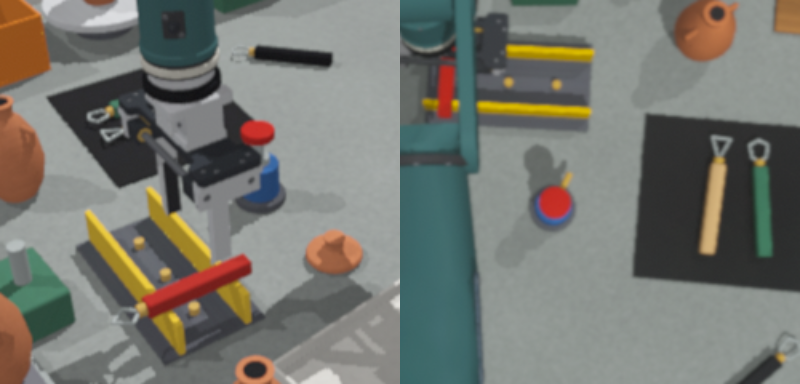

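The red tool lies across both rails at the tray-side end (crop pixels about 195,285). Wood and green haven't moved. Wood and green are next.

```bash
python3 - <<'E'
from act import *
for k,yo in (("a",0),("d",-.085)):
    p,y=locate(k,.022,ROI["mat"])
    if not pick(p,y,.008,off=.009): print("FAIL"); break
    place(REST+rot(RY,[0,yo]),RY,.054)
env.move_pose([.474,-.068,.16],[180,0,0]); st()
s,t=grab("scene"),grab("top")
V=np.hstack([cv2.resize(s["im"][150:390,130:380],(400,384)),cv2.resize(t["im"][110:350,250:500],(400,384))]);cv2.imwrite("pics/p2.png",V[:,:,::-1])
E
```

```text
a n 1 at [ 0.4749 -0.2974] yaw -8.8 len 0.140 wpx 10.3
grasped t15.0 open 0.214 [ 0.4763 -0.2885  0.008 ] F [ 0.5 -0.6 -0. ] ff 25.0
lifted t16.1 open 0.214 [ 0.4757 -0.2881  0.1288] F [ 1.3 -0.6 -0.7] ff 2.5
above t17.4 open 0.210 [ 0.6567 -0.0064  0.1299] F [ 0.5 -0.6  0.1] ff 25.0
stop True
down t18.6 open 0.211 [ 0.6574 -0.005   0.0538] F [-0.5  0.   2.3] ff 25.0
clear t20.4 open 1.000 [ 0.6566 -0.005   0.1292] F [-0.6 -0.4 -0.4] ff 0.0
d n 1 at [ 0.4654 -0.3663] yaw 0.8 len 0.129 wpx 11.5
grasped t24.3 open 0.211 [ 0.4653 -0.3573  0.008 ] F [-0.3 -0.4  0.7] ff 25.0
lifted t25.4 open 0.210 [ 0.4648 -0.3568  0.1287] F [ 0.7  0.7 -0.8] ff 25.0
above t26.7 open 0.210 [ 0.6512 -0.0911  0.1298] F [ 0.7 -0.4 -0.7] ff 25.0
stop True
down t27.9 open 0.210 [ 0.6522 -0.0899  0.0513] F [-0.8 -0.2  4. ] ff 25.0
clear t29.8 open 1.000 [ 0.6512 -0.0897  0.1292] F [-0.4  0.4  0.1] ff 0.0
 t30.5 open 0.998 [ 0.4743 -0.0681  0.1593] F [-0.   0.5  0.2] ff 0.0
```

View pics/p2.png

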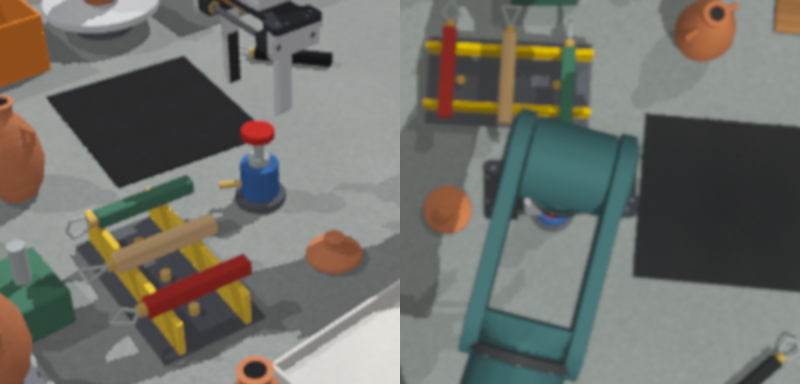

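All three tools are on the rest. Red and wood look good, but green at (567,85) seems shifted towards the robot, possibly because the grip slackened. I'll measure the tools before pumping.

```bash
python3 - <<'E'
from act import *
s,t=grab("scene"),grab("top")
for k in "acd":
    roi=(255,100,380,195); p,y=locate(k,.067,roi,t)
    T=blobs(t["im"],k,roi)[0][1]; S=blobs(s["im"],k,(180,240,300,345))[0][1]; X=tri(t,T[0],s,S[0]); 
    print("tri",np.round(X,4),"local",np.round(rot(-RY,p-REST),4))
V=np.hstack([cv2.resize(s["im"][250:350,170:300],(400,308),interpolation=2),cv2.resize(t["im"][110:200,255:375],(400,308),interpolation=2)]);cv2.imwrite("pics/p3.png",V[:,:,::-1])
E
```

```text
a n 1 at [ 0.6581 -0.02  ] yaw 4.2 len 0.139 wpx 33.8
tri [ 0.6585 -0.0198  0.064 ] local [ 0.002  -0.0149]
c n 1 at [0.6613 0.0801] yaw -3.8 len 0.129 wpx 9.4
tri [0.6631 0.0803 0.0606] local [-0.0011  0.0852]
d n 2 at [ 0.6325 -0.0703] yaw -0.5 len 0.123 wpx 52.0
tri [ 0.6356 -0.0728  0.0715] local [-0.0204 -0.0667]
```

View pics/p3.png

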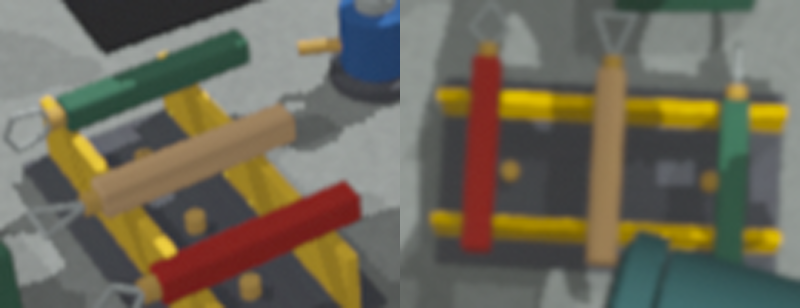

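Green lies askew: its loop is edge-on, it has rolled, and it's shifted about 25 mm towards the robot. I'll get the arm clear and take a closer look.

```bash
python3 - <<'E'
from act import *
env.move_pose([.42,.2,.25],[180,0,90]); st()
s,t=grab("scene"),grab("top")
V=np.hstack([cv2.resize(s["im"][255:315,170:260],(400,267),interpolation=2),cv2.resize(t["im"][115:205,325:380],(325,532),interpolation=2)[:, :400][:532][:532].copy()[:267*2:2]]) if 0 else None
A=cv2.resize(s["im"][255:315,165:265],(480,288),interpolation=2);B=cv2.resize(t["im"][115:205,325:385],(320,480),interpolation=2)
C=np.zeros((480,800,3),np.uint8);C[:288,:480]=A;C[:,480:]=B;cv2.imwrite("pics/p4.png",C[:,:,::-1])
E
```

```text
t31.8 open 1.001 [0.4203 0.1995 0.2494] F [ 1.  -0.3  0.7] ff 0.0
```

View pics/p4.png

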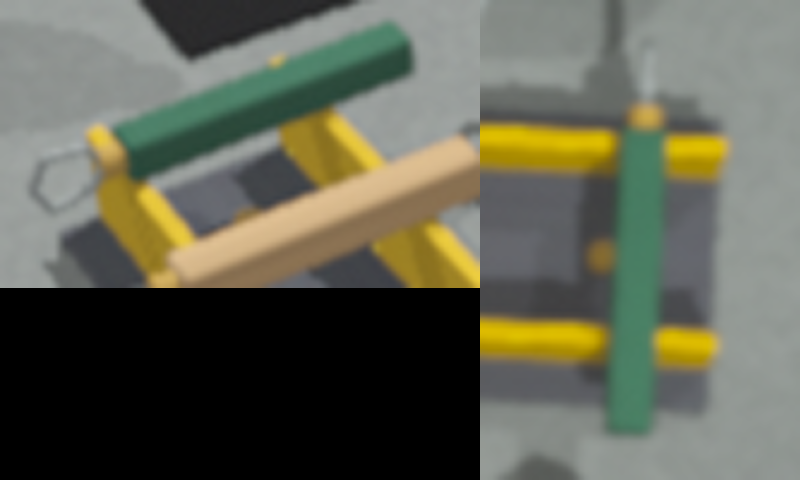

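The close-up shows green resting on a face across both rails, but rolled 90° so its loop stands vertical, and shifted about 22 mm towards the robot. It needs rolling back. I plan to tilt it 55° in the gripper and set its edge on the rails so it settles onto the next face. First I'll check reach and clearance to the bottle.

```bash
python3 - <<'E'
from act import *
np.set_printoptions(precision=3,suppress=True)
s,t=grab("scene"),grab("top")
p,y=locate("d",.068,(325,100,385,200),t); print("local",rot(-RY,p-REST))
T=blobs(t["im"],"d",(325,115,385,200))[0][1]; S=blobs(s["im"],"d",(180,240,300,300))[0][1]; print(tri(t,T[0],s,S[0]),T[1])
# urn_b: mouth in top (445,119) z~.14 ; body in scene
print("urn mouth",on_z(t,(447,117),.142), tri(t,(447,117),s,(130,216)))
for L in (-.085,-.075):
  for g in (-.01,0):
    q=REST+rot(RY,[g,L])
    for f in (50,55):
        for z in (.06,.12): print(L,g,f,z,env.solve_ik([*q,z],[-180+f,0,RY]),env.solve_ik([*q,z],[180-f,0,RY+180]))
E
```

```text
d n 2 at [ 0.772 -0.065] yaw 89.3 len 0.081 wpx 12.0
local [ 0.118 -0.052]
[ 0.633 -0.088  0.061] (8.774319648742676, 55.29558563232422)
urn mouth [ 0.723 -0.283  0.142] [ 0.723 -0.283  0.138]
-0.085 -0.01 50 0.06 [-34.272  35.865  69.696  42.302 101.772  57.82 ] [ -34.272   35.865   69.696   42.302  101.772 -122.18 ]
-0.085 -0.01 50 0.12 [-34.272  32.686  67.213  43.251 105.93   61.78 ] [ -34.272   32.686   67.213   43.251  105.93  -118.22 ]
-0.085 -0.01 55 0.06 [-35.535  38.291  68.896  45.801 104.15   56.733] [ -35.535   38.291   68.896   45.801  104.15  -123.267]
-0.085 -0.01 55 0.12 [-35.535  34.896  66.779  46.95  107.955  60.885] [ -35.535   34.896   66.779   46.95   107.955 -119.115]
-0.085 0 50 0.06 [-33.869  36.908  68.043  42.554 101.96   58.533] [ -33.869   36.908   68.043   42.554  101.96  -121.467]
-0.085 0 50 0.12 [-33.869  33.785  65.545  43.512 106.07   62.486] [ -33.869   33.785   65.545   43.512  106.07  -117.514]
-0.085 0 55 0.06 [-35.122  39.31   67.239  46.107 104.31   57.489] [ -35.122   39.31    67.239   46.107  104.31  -122.511]
-0.085 0 55 0.12 [-35.122  35.
[... 392 characters left out ...]
  46.056 103.464  56.956] [ -34.86    37.773   69.736   46.056  103.464 -123.044]
-0.075 -0.01 55 0.12 [-34.86   34.349  67.624  47.162 107.269  61.128] [ -34.86    34.349   67.624   47.162  107.269 -118.872]
-0.075 0 50 0.06 [-33.184  36.408  68.837  42.792 101.295  58.827] [ -33.184   36.408   68.837   42.792  101.295 -121.173]
-0.075 0 50 0.12 [-33.184  33.258  66.347  43.71  105.405  62.798] [ -33.184   33.258   66.347   43.71   105.405 -117.202]
-0.075 0 55 0.06 [-34.453  38.792  68.082  46.351 103.622  57.704] [ -34.453   38.792   68.082   46.351  103.622 -122.296]
-0.075 0 55 0.12 [-34.453  35.424  65.959  47.464 107.375  61.864] [ -34.453   35.424   65.959   47.464  107.375 -118.136]
```

Reach is fine and the clearance is enough, so I'll roll the green tool.

```bash
python3 - <<'E'
from act import *
np.set_printoptions(precision=3,suppress=True)
t=grab("top"); T=blobs(t["im"],"d",(325,115,385,200))[0][1]; p=on_z(t,T[0],.068)[:2]; l=rot(-RY,p-REST); print("d local",l)
e=[rot(-RY,on_z(t,q,.068)[:2]-REST) for q in axis(T)]; print(e)
q=REST+rot(RY,[-.026,l[1]])
env.let_go()
if pick(q,RY,.056,up=.20):
    q=REST+rot(RY,[-.016,-.080+.003]); o=[-125,0,RY]
    env.move_pose([*q,.20],o); st("tilted")
    env.servo_line([*q,.078],speed=.1)
    print(env.servo_line([*q,.056],speed=.02,stop_force=3)); st("down")
    env.let_go(); st("open"); env.dwell(.3); env.servo_line([*q,.2],speed=.12); 
    env.move_pose([.42,.2,.25],[180,0,90]); st()
s,t=grab("scene"),grab("top")
A=cv2.resize(s["im"][230:330,150:290],(448,320),interpolation=2);B=cv2.resize(t["im"][100:205,255:385],(350,283),interpolation=2)
C=np.zeros((320,800,3),np.uint8);C[:,:448]=A;C[:283,450:]=B;cv2.imwrite("pics/p5.png",C[:,:,::-1])
E
```

```text
d local [-0.021 -0.084]
[array([-0.083, -0.085]), array([ 0.042, -0.084])]
grasped t36.1 open 0.206 [ 0.626 -0.088  0.056] F [-0.1  0.3  0.4] ff 25.0
lifted t37.5 open 0.212 [ 0.625 -0.087  0.199] F [-0.2 -0.1 -1.4] ff 25.0
tilted t38.3 open 0.206 [ 0.636 -0.081  0.2  ] F [ 0.5 -0.6 -0.2] ff 25.0
True
down t40.5 open 0.212 [ 0.636 -0.081  0.061] F [ 0.5 -0.4  3.5] ff 25.0
open t41.7 open 1.002 [ 0.635 -0.081  0.06 ] F [ 0.4 -0.3 -0. ] ff 0.0
 t44.7 open 1.002 [0.42  0.199 0.249] F [-0.7  0.7 -0.8] ff 0.0
```

View pics/p5.png

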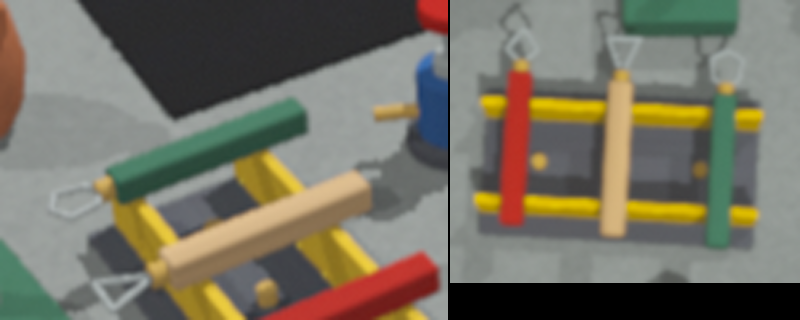

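Green now lies flat, with its loop horizontal at about (728,68), and all three tools are across both rails. Next are the two pump strokes.

```bash
python3 - <<'E'
from act import *
q=(.4745,-.0685); env.grasp(10)
env.move_pose([*q,.17],[180,0,0]); env.servo_line([*q,.118],speed=.1)
for i in range(2):
    print(env.servo_line([*q,.082],speed=.03,stop_force=22)); st("bottom"); env.dwell(.7); st("held")
    env.servo_line([*q,.125],speed=.06); env.dwell(.6); st("up")
env.servo_line([*q,.2]); env.move_pose([.42,.2,.25],[180,0,90]); env.let_go(); st()
t=grab("top")
r=blobs(t["im"],"c",(325,215,370,260))[0]; print("pl",on_z(t,r[1][0],.112),r)
for k in "acd":
    p,y=locate(k,.068,(255,115,385,200),t); print(np.round(rot(-RY,p-REST),4))
cv2.imwrite("pics/p6.png",cv2.resize(t["im"][90:300,100:400],(800,560))[:,:,::-1])
E
```

```text
True
bottom t49.0 open 0.006 [ 0.4751 -0.0687  0.0884] F [-3.   0.3 11.3] ff 5.6
held t49.7 open 0.004 [ 0.4751 -0.0687  0.0889] F [-3.7  1.  11.5] ff 5.5
up t51.1 open 0.004 [ 0.4745 -0.0685  0.125 ] F [-0.1  0.1  0. ] ff 0.0
True
bottom t52.3 open 0.003 [ 0.4747 -0.0685  0.0884] F [-3.4  0.9 11.3] ff 5.6
held t53.0 open 0.007 [ 0.4747 -0.0685  0.089 ] F [-2.7  1.2 11.1] ff 5.5
up t54.4 open 0.004 [ 0.4745 -0.0685  0.125 ] F [-0.7  0.4 -0.1] ff 0.0
 t57.6 open 1.001 [0.42 0.2  0.25] F [-0.2  0.3 -0.1] ff 0.0
pl [ 0.47452931 -0.06852556  0.112     ] (279.0, ((346.5, 235.5), (19.0, 19.0), 90.0))
a n 1 at [ 0.64   -0.0202] yaw -26.6 len 0.148 wpx 60.8
[-0.016  -0.0162]
c n 1 at [0.6617 0.0803] yaw -3.5 len 0.130 wpx 10.0
[-0.0007  0.0854]
d n 1 at [ 0.6401 -0.0912] yaw -3.7 len 0.126 wpx 8.5
[-0.0115 -0.0871]
```

The tools are still in place. However, the hold force of 11.3 N at z = 0.0889 is slightly below the 12 N stop force. Before repeating any strokes, I'll take partial presses to calibrate z against force.

```bash
python3 - <<'E'
from act import *
q=(.4745,-.0685); env.grasp(10)
env.move_pose([*q,.17],[180,0,0]); env.servo_line([*q,.118],speed=.1)
for z in (.1135,.112,.1105,.107,.102,.099):
    env.servo_line([*q,z],speed=.03); env.dwell(.3)
    F=[]; 
    for i in range(8): s=readout.read_state(); F.append(s["force"][2]); env.dwell(.02)
    print(z,"z %.4f"%s["position"][2],"F %.2f"%np.mean(F))
env.servo_line([*q,.118],speed=.1);st()
E
```

```text
0.1135 z 0.1136 F -0.07
0.112 z 0.1123 F 2.60
0.1105 z 0.1106 F 3.88
0.107 z 0.1074 F 4.96
0.102 z 0.1027 F 6.39
0.099 z 0.1000 F 7.15
 t65.4 open 0.009 [ 0.4738 -0.0683  0.1172] F [-0.1  0.1 -1.1] ff 0.0
```

```bash
python3 - <<'E'
from act import *
q=(.4745,-.0685)
def F(n=6):
    f=[]
    for i in range(n): s=readout.read_state(); f.append(s["force"][2]); env.dwell(.02)
    return s["position"][2],np.mean(f)
env.servo_line([*q,.093],speed=.03); z=.092
while z>.0795:
    env.servo_line([*q,z],speed=.02); env.dwell(.15); a,f=F(); print("cmd %.3f z %.4f F %.2f"%(z,a,f))
    if f>18: break
    z-=.001
env.dwell(.6); env.servo_line([*q,.125],speed=.06); env.dwell(.6); st("up")
E
```

```text
cmd 0.092 z 0.0933 F 9.52
cmd 0.091 z 0.0924 F 9.99
cmd 0.090 z 0.0915 F 10.08
cmd 0.089 z 0.0905 F 10.41
cmd 0.088 z 0.0896 F 10.64
cmd 0.087 z 0.0886 F 10.89
cmd 0.086 z 0.0877 F 11.79
cmd 0.085 z 0.0872 F 13.49
cmd 0.084 z 0.0871 F 17.25
cmd 0.083 z 0.0871 F 21.26
up t73.4 open 0.005 [ 0.4745 -0.0685  0.125 ] F [ 0.  -0.8 -0.8] ff 0.0
```

The stop is at z = 0.0872, so the first two presses ended 1.7 mm short. The last one was a proper full stroke held at the stop. I'll do the second full stroke, then start moving tools to the tray.

```bash
python3 - <<'E'
from act import *
q=(.4745,-.0685)
env.servo_line([*q,.083],speed=.025); env.dwell(.8); st("bottom")
env.servo_line([*q,.125],speed=.06); env.dwell(.8); st("up")
env.servo_line([*q,.2]); env.move_pose([.42,.2,.25],[180,0,90]); env.let_go(); st()
t=grab("top"); cv2.imwrite("pics/p6.png",cv2.resize(t["im"][90:300,100:400],(800,560))[:,:,::-1])
for k,r in (("a",(300,115,335,200)),("c",(255,115,300,200)),("d",(335,115,385,200))):
    p,y=locate(k,.068,r,t); print(np.round(rot(-RY,p-REST),4))
E
```

```text
bottom t76.1 open 0.006 [ 0.4747 -0.0685  0.0871] F [-8.2  1.1 20.4] ff 9.7
up t77.7 open 0.003 [ 0.4745 -0.0685  0.125 ] F [ 0.3 -0.2  0.1] ff 0.0
 t80.9 open 0.996 [0.42 0.2  0.25] F [-0.2  0.1 -0.6] ff 0.0
a n 1 at [ 0.6556 -0.0054] yaw -0.3 len 0.141 wpx 34.0
[-0.0014 -0.0005]
c n 1 at [0.6617 0.0803] yaw -3.5 len 0.130 wpx 10.0
[-0.0007  0.0854]
d n 1 at [ 0.6401 -0.0907] yaw -3.7 len 0.126 wpx 8.9
[-0.0115 -0.0866]
```

View pics/p6.png

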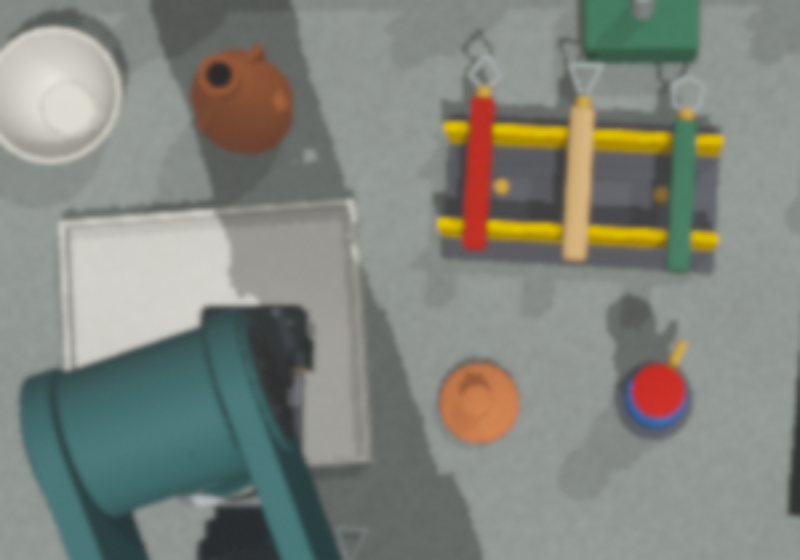

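All three tools lie across the rails, and the pump, lid and bottles are undisturbed. I'll move them to the tray at a safe height: red at +62 mm, green at −62 mm, then wood in the middle.

```bash
python3 - <<'E'
from act import *
for k,r,yo in (("c",(255,115,300,200),.062),("d",(335,115,385,200),-.062)):
    t=grab("top"); p,y=locate(k,.068,r,t)
    if not (.1<np.linalg.norm(p-REST)+.1<.25 and abs(y-RY)<4): print("odd"); break
    if not pick(p,y,.054,flip=180,up=.22): print("FAIL"); break
    place(TRAY+rot(TY,[-.020,yo]),TY,.009,flip=180,up=.22)
env.move_pose([.5,-.05,.3],[180,0,180])
s,t=grab("scene"),grab("top"); st()
A=cv2.resize(s["im"][220:480,170:520],(440,327));B=cv2.resize(t["im"][100:290,110:320],(360,326))
C=np.zeros((327,800,3),np.uint8);C[:,:440]=A;C[:326,440:]=B;cv2.imwrite("pics/p7.png",C[:,:,::-1])
E
```

```text
c n 1 at [0.6617 0.0804] yaw -3.1 len 0.130 wpx 10.0
grasped t85.2 open 0.211 [0.6617 0.0804 0.054 ] F [0.2 0.  0.1] ff 25.0
lifted t86.8 open 0.209 [0.6613 0.0804 0.2187] F [-0.2  0.6 -1.4] ff 25.0
above t88.0 open 0.207 [0.5044 0.3733 0.2199] F [ 0.8  0.6 -1.1] ff 25.0
stop True
down t90.3 open 0.207 [0.5037 0.3744 0.0086] F [-0.4  0.5  2.3] ff 25.0
clear t93.1 open 0.999 [0.5031 0.374  0.2186] F [ 0.7 -0.7 -0.3] ff 0.0
d n 1 at [ 0.6401 -0.0912] yaw -3.7 len 0.126 wpx 8.5
grasped t97.5 open 0.212 [ 0.6401 -0.0913  0.054 ] F [-0.1 -0.7 -0.3] ff 25.0
lifted t99.1 open 0.206 [ 0.6396 -0.0912  0.2187] F [-0.3 -0.3 -0.7] ff 25.0
above t100.4 open 0.210 [0.5111 0.2496 0.2199] F [ 0.4 -0.5 -0.6] ff 25.0
stop True
down t102.7 open 0.207 [0.5107 0.2505 0.0086] F [0.1 0.1 2. ] ff 25.0
clear t105.5 open 1.001 [0.51   0.2503 0.2187] F [ 0.5  0.5 -0.4] ff 0.0
 t106.8 open 0.996 [ 0.5001 -0.0488  0.2993] F [ 0.6  0.2 -0.8] ff 0.0
```

View pics/p7.png

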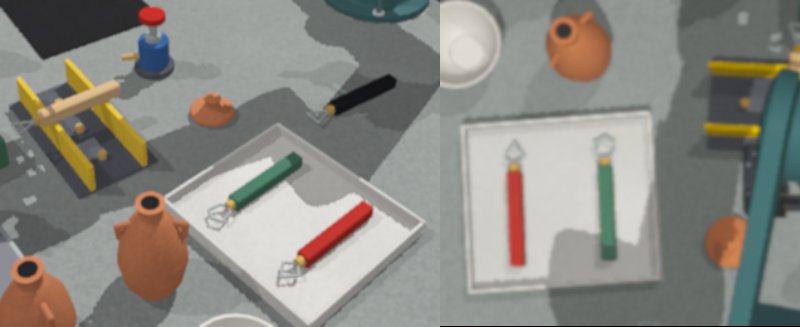

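Red and green lie flat in the tray at (515,215) and (605,210) in the crop, with room for wood between them. Wood is next.

```bash
python3 - <<'E'
from act import *
env.move_pose([.42,.12,.25],[180,0,180])
t=grab("top"); m=mask(t["im"],"a")
pts=[]
for r in range(150,171):
    x=np.flatnonzero(m[r,300:345])+300
    if 5<len(x)<14: pts.append(on_z(t,(x.mean(),r),.068)[:2])
pts=np.array(pts); f=np.polyfit(pts[:,0],pts[:,1],1); y=np.degrees(np.arctan(f[0])); p=np.array([.656,np.polyval(f,.656)]); print(len(pts),p,y,rot(-RY,p-REST))
if len(pts)>10 and abs(y-RY)<5 and abs(p[1]+.005)<.02 and pick(p,y,.054,flip=180,up=.22):
    place(TRAY+rot(TY,[-.020,0]),TY,.009,flip=180,up=.22)
env.move_pose([.5,-.05,.3],[180,0,180])
s,t=grab("scene"),grab("top"); st()
A=cv2.resize(s["im"][220:480,170:520],(440,327));B=cv2.resize(t["im"][100:290,110:320],(360,326))
C=np.zeros((327,800,3),np.uint8);C[:,:440]=A;C[:326,440:]=B;cv2.imwrite("pics/p8.png",C[:,:,::-1])
E
```

```text
21 [ 0.656      -0.00460275] -3.911624205959633 [-0.00102297  0.00033368]
grasped t111.3 open 0.207 [ 0.656  -0.0046  0.054 ] F [-0.8 -0.5  0.2] ff 25.0
lifted t112.8 open 0.205 [ 0.6556 -0.0046  0.2187] F [-0.4  0.6 -0.3] ff 25.0
above t114.2 open 0.210 [0.5077 0.3115 0.2199] F [ 0.3  0.2 -1.5] ff 25.0
stop True
down t116.4 open 0.213 [0.5072 0.3125 0.0086] F [ 0.3 -0.1  2.1] ff 25.0
clear t119.2 open 0.999 [0.5066 0.3121 0.2186] F [-0.9  0.   0.2] ff 0.0
 t120.7 open 0.996 [ 0.5001 -0.0489  0.2994] F [-0.5 -0.1  0.2] ff 0.0
```

View pics/p8.png

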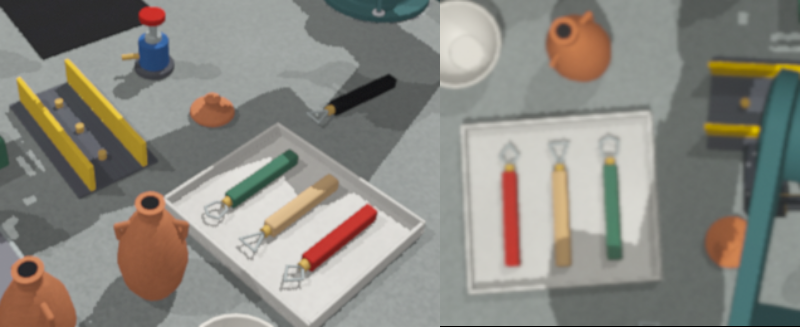

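All three tools lie flat and side by side in the tray, at (511,215), (561,215) and (611,210). The pump is up, and the lid and bottles are where they stood.

```bash
python3 -c "
from rig import workorder; print(workorder.finish_job())"
```

```text
the job is handed in; nothing more can be done
None
```

The job is handed in: the red, wood and green tools (no blue one was there) were laid across both rails, the plunger got two full held strokes after two presses that stopped about 1.7 mm short, and all three tools now lie flat, side by side in the white tray; green rolled onto its side when first laid on the rest, so I re-laid it before pumping.

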